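# Return a sanding block through the lane's one-way flap

## Robot

A 6-joint arm with a two-finger parallel gripper is mounted at the origin on a cart in front of the work surface, level with it; the furniture and walls round the work are solid. World frame = base frame: x ahead of the robot, y to its left, z up, the work surface at z = 0. Lengths are in mm, angles in rad, forces in N, time in s.
With the tool pointing down it reaches from about 350 to 775 mm from the base axis. Payload 7.3 kg.
Tool frame: the origin (TCP) lies midway between the tips of the shut fingers; the grasp point (between the pads) lies 19 mm behind it; x points along the fingers, y is the direction in which the jaws open and shut, and the axes are right-handed (so a half turn about x gives the same grasp; the last joint's range is limited). The gripper opens to 92 mm and grips with 3 to 60 N. Pads are 19 mm wide; open, the fingers measure 130 mm over their backs; the gripper's body (75 mm by 190 mm) begins 47 mm behind the grasp point.
Start: joints at [-1.358, 0.342, 1.524, -0, 1.275, -0.146], TCP at [184.377, -491.579, 226.741] pointing down, gripper open.
Joint ranges: [-2.53, 2.53], [-0.77, 2.02], [0.04, 2.7], [-1, 4.14], [0.28, 2.66], [-3.11, 3.11]. Speed limits (rad/s): [2.57, 2.57, 3.14, 3.14, 3.14, 3.14].

## Interface

Orientations are given as [roll, pitch, yaw] about the fixed x, y, z axes, in that order (R = Rz(yaw) Ry(pitch) Rx(roll)).
In Python, from plant import bot gives the robot as it stands. The module is installed in compiled form; this text tells all that it offers.
- The arm moves only by the shell command python3 -m handwheel 'ROWS' [OPENING]. ROWS is JSON, a list that holds one entry, the list of rows, each a list of 4 numbers: the shift along the tool's x, y, z in cm, then the turn about the tool's x in rad. A call has 1 to 8 rows; each row shifts and turns the commanded pose from where the row before left it, along the tool's axes as they then stand; what a row does not reach is not made up. A row lasts 1/12 s, in which the tool goes at most 41.7 mm and 7.16 degrees, less where a joint would pass 70% of its speed; a pose out of reach is approached as far as the arm can. A call is refused whole if a number of a shift passes 4.17 or a number of a turn 0.125, either way. A call with a gripper value outside its range is refused whole. OPENING is the opening, from 0 (shut) to 1 (fully open), set as the call begins (- or left out, the last holds). The fingers move at their own pace and stop on an object; the grip force is fixed at half the most. Time passes only in rows, so rows that do not move let the fingers close. It gives the time, the measured TCP pose, the force and the opening at its end, in the units of the state.
- bot.get_obs(): the state, without advancing time (a new reading comes with each control period).
- bot.capture(name): name is "side" or "top" or "wrist"; returns (picture, depth): 400x640x3 uint8, red, green, blue; 400x640 float32, mm along the optical axis (not along the pixel's ray), 0 where there is no reading.
- bot.camera_model(name): a dict with "fx", "fy", "cx", "cy" (pixels), "dist_coeffs" ([k1, k2, p1, p2, k3] as OpenCV has them; the pictures are not rectified), "position" and "rotation" of the camera in the world. Camera axes: x right, y down, z forward; pixel columns grow to the right and rows downward; lengths in mm; the calibration is good to about 2 mm. A picture is of the moment at which its call begins: read the wrist's pose just before it. camera_model takes no time and is no camera call; for the wrist camera it gives the pose at the moment of the call.
- bot.close_job(): hands the job in, once; it reports no verdict.
Trained networks look in the newest picture that a camera, given by its name, has taken for a name from the list of things; names that differ only in an ending like _2 or _b are one class to them, and where a whole thing is asked for, a point or a joint stands for the part that bears it (a point fixed in the world has none). Each returns a list of dicts, best first, with "conf" (0 to 1); they miss things now and then, are a little off and sometimes report something else, mostly with a low value. They report only what shows in the picture. A call takes as long as a camera call. They do not tell look-alikes from the thing itself.
- bot.find_in(camera, label): "bbox" ([left, top, width, height] in pixels, round what is visible of it).
- bot.spot_point(camera, label): "point" ([column, row] in pixels: a listed point, or the origin of a listed thing).
The state is a dict: "time": time; "joint_positions": joint angles; "dq": joint speeds; "tau": joint torques, N m; "tool_pos": TCP position; "tcp_rot": TCP orientation; "contact_force": force on the tool from outside, world axes, zero at the start; "moment": the same for the moment, N m; "grip_width": finger opening in mm.
Only numpy, scipy, OpenCV 4.12 (cv2) and the standard library are available. Lean on these libraries where they do the work, as an engineer would, in place of code of your own. Each camera call takes 0.05 s, during which the arm holds its last target.

## Task

Return the sanding block: with the fingertips, push it along the infeed tray into the lane so that it pushes the counterweighted flap down and slides right over it, until the whole block is past the flap. Then withdraw the fingers so that the flap swings up shut behind the block. Only push the block, never pick it up or lift it off the tray, and leave the tin, the tape roll and the spray cup where they stand.

Things in the scene. Friction and masses are not known exactly. Their poses are not given: they have to be found in the camera images.
- lane: Fixed sheet-metal return lane on the bench, 283 mm long, open above. Origin: on the bench top (z = 0) below the flap's axle, on the centre line; +x is the feed direction (away from the robot), y across, z up. Flat deck at z = 65 mm; side walls, guides and end stop rise 18 mm above it. A slot in the deck (x -8 to 56 mm, y -37 to 37 mm) takes the flap when it is pushed down.
- tray_mid (a point): Point on the deck, on the centre line at lane x = -100 mm, in the infeed tray. The tray runs from lane x = -135 mm (open front edge) to -10 mm and is 188 mm wide inside; slanted guides narrow it from x = -68 to -10 mm to the straight lane.
- lane_end (a point): Point on the deck, on the centre line at lane x = 145 mm, at the foot of the end stop. From x = -10 mm to here the lane is straight and 132 mm wide inside.
- flap (a joint): Steel flap across the lane, 70 mm wide, 3 thick, pivoted at its foot at lane x = 0, z = 48 mm (17 below the deck). 0 = shut: upright, top 34 mm above the deck, cannot swing toward the robot. Grows as the top swings toward lane +x; at 1.30 rad it lies below the deck. Counterweights swing it back to 0 when let go (under 1 N at its edge).
- flap_top (a point): Top edge of the flap at its middle, 51 mm from the axle; moves with the flap. As the flap swings up, this edge sweeps the space up to lane x = 51 mm, so it can shut behind the block only when the block's rear face is beyond that.
- block_mid (a point): Centre of the loose sanding block: dark grey, 63 mm (own x) x 110 mm (own y) x 22 mm high, about 0.09 kg, lying flat on the infeed tray with its long side across the feed direction, a little turned and off-centre. Its x axis points roughly along lane +x; the centre is 11 mm above the deck.
- sample_tin: Bystander: closed paint sample tin, 67 mm diameter, 73 mm high, standing on the bench to the left of the lane; origin at the centre of its underside.
- tape_roll: Bystander: roll of masking tape, 105 mm diameter, 24 mm high, lying on the bench to the right of the infeed tray; origin at the centre of its underside.
- spray_cup: Bystander: closed white spray gun cup, 101 mm diameter, 144 mm high, standing on the bench to the right of the lane's far end; origin at the centre of its underside.
Things that resemble listed ones, but are neither listed nor needed, are in the scene too. What is shaped like the part that bears block_mid but green or orange is not meant.

How it is judged (in metres and radians):
On the way, in this order (a step that is already met when the one before it is completed fails the run):
1. the block has pushed the flap down and lies over it (value of joint flap above 0.9 rad and x of block_mid in the frame of lane between 0 and 0.078 m), for 0.1 s.
2. the whole block is past the flap (x of block_mid in the frame of lane above 0.079 m), for 0.1 s.
At the end, for the whole second after the job is handed in: The sanding block lies flat and at rest on the lane's deck, wholly beyond the flap (its centre 79 to 120 mm past the flap's axle), and the flap stands shut behind it (within 0.08 rad of upright) (value of joint flap below 0.08 rad and x of block_mid in the frame of lane between 0.079 and 0.12 m and z of block_mid in the frame of lane between 0.071 and 0.081 m and angle between block_mid's own z axis and vertical below 0.1 rad and linear speed of sanding_block below 0.01 m/s); the robot touches nothing.
It fails at once if the block is lifted (centre more than 15 mm above where it lies on the deck) or tipped up by more than 0.4 rad (height (world z) of block_mid above 0.091 m or angle between block_mid's own z axis and vertical above 0.4 rad).
It fails at once if the tin, the tape roll or the spray cup is moved by more than 20 mm (distance of any of sample_tin, tape_roll, spray_cup from where it was at the start of the episode above 0.02 m).
It also fails if it takes over 35 s, if anything falls off the work surface, if the arm or the gripper's body presses on something with over 40 N, if the wrist force passes 120 N, or if a joint passes its speed limit or range.

## Working session

There is one attempt and no reset: what is moved stays moved. The work goes in short steps, Python scripts to look and compute and a shell command to move; the robot and the scene stay as the last step left them, time stands still between calls to the robot, and variables do not carry over. Pictures are saved under pics/ and viewed, and the job is handed in when it is done.

```bash
mkdir -p pics
cat > h.py <<'E'
from plant import bot
import numpy as np, cv2
def snap(c,n):
    p,d=bot.capture(c); cv2.imwrite(f'pics/{n}.png',p[:,:,::-1]); np.save(f'pics/{n}.npy',d); return p,d
def ray(c,uv,m=None):
    m=m or bot.camera_model(c)
    K=np.array([[m['fx'],0,m['cx']],[0,m['fy'],m['cy']],[0,0,1.]])
    n=cv2.undistortPoints(np.array([[uv]],float),K,np.array(m['dist_coeffs']))[0,0]
    return np.array(m['position']),np.array(m['rotation'])@np.array([n[0],n[1],1.])
def atz(c,uv,z):
    p,r=ray(c,uv); return p+r*(z-p[2])/r[2]
def atd(c,uv,d):
    p,r=ray(c,uv); return p+r*d
E
python3 - <<'E'
from h import *
o=bot.get_obs(); print(o)
for c in ['top','side']:
    m=bot.camera_model(c); print(c,m)
    snap(c,c+'0')
    for l in ['block_mid','lane','flap']:
        print(c,l,bot.find_in(c,l)[:4])
    for l in ['block_mid','tray_mid','lane_end','flap_top','lane']:
        print(c,l,bot.spot_point(c,l)[:4])
E
```

```text
{'time': 0.0, 'joint_positions': array([-1.35794373e+00,  3.42708353e-01,  1.52502313e+00,  1.61634744e-06,
        1.27538771e+00, -1.45999321e-01]), 'dq': array([-9.32135641e-04,  3.48754985e-04,  4.73887777e-04,  4.05831401e-04,
        1.14764809e-03, -8.21370902e-05]), 'tau': array([ 1.06195031e-05, -4.31236482e+01, -2.44225019e+01,  7.16396095e-02,
        5.57000900e-02, -1.38256519e-04]), 'tool_pos': array([ 184.31448987, -491.14766984,  226.05028615]), 'tcp_rot': array([-1.71780815,  1.56926979,  1.78263595]), 'contact_force': array([ 0.68510636, -0.28606333,  0.42608132]), 'moment': array([-0.02232301, -0.02199691,  0.00210056]), 'grip_width': 92.24207059231689}
top {'fx': 372.6227556575256, 'fy': 372.6227556575256, 'cx': 321.7820261483148, 'cy': 199.37583913619264, 'dist_coeffs': array([-0.05768717,  0.        ,  0.        ,  0.        ,  0.        ]), 'position': array([431.42789017, -88.63100534, 938.69748786]), 'rotation': array([-2.95717138,  0.03065168, -1.59759491])}
top block_mid [{'bbox': [263.9, 201.0, 54.0, 33.6], 'conf': 0.81}, {'bbox': [259.5, 271.7, 49.6, 37.6
[... 1091 characters left out ...]
3])}
side block_mid [{'bbox': [318.2, 210.5, 39.1, 38.3], 'conf': 0.97}, {'bbox': [341.3, 286.1, 53.8, 58.3], 'conf': 0.55}, {'bbox': [324.2, 190.7, 34.7, 12.6], 'conf': 0.32}]
side lane [{'bbox': [242.5, 199.2, 127.6, 82.7], 'conf': 0.86}]
side flap [{'bbox': [302.3, 210.7, 13.7, 61.9], 'conf': 0.8}]
side block_mid [{'point': [417.0, 263.3], 'conf': 0.97}, {'point': [339.1, 232.9], 'conf': 0.7}, {'point': [369.0, 314.9], 'conf': 0.61}, {'point': [307.6, 216.6], 'conf': 0.4}]
side tray_mid [{'point': [352.5, 230.5], 'conf': 0.86}]
side lane_end [{'point': [246.1, 227.2], 'conf': 0.86}]
side flap_top [{'point': [309.0, 214.2], 'conf': 0.57}]
side lane [{'point': [307.5, 248.9], 'conf': 0.65}]
```

```bash
sed -i "s/np.array(m\['rotation'\])@/Rr(m['rotation'])@/; 2a from scipy.spatial.transform import Rotation as R_\ndef Rr(r): return R_.from_euler('xyz',r).as_matrix()" h.py
python3 - <<'E'
from h import *
for c,box in [('top',(160,100,420,340)),('side',(200,150,460,370))]:
    im=cv2.imread(f'pics/{c}0.png'); x0,y0,x1,y1=box
    cv2.imwrite(f'pics/{c}0c.png',cv2.resize(im[y0:y1,x0:x1],None,fx=2.5,fy=2.5,interpolation=cv2.INTER_CUBIC))
def tri(a,b):
    p,r=ray('top',a); q,s=ray('side',b)
    A=np.stack([r,-s],1); t=np.linalg.lstsq(A,q-p,rcond=None)[0]; x=p+r*t[0]; y=q+s*t[1]; return ((x+y)/2).round(1),np.linalg.norm(x-y).round(1)
print('block',tri([292.2,216.9],[339.1,232.9]), atz('top',[292.2,216.9],76))
print('tray',tri([302.9,232.6],[352.5,230.5]),atz('top',[302.9,232.6],65))
print('end',tri([306.7,131.5],[246.1,227.2]),atz('top',[306.7,131.5],65))
print('top',tri([302.7,185],[309,214.2]),atz('top',[302.7,185],99))
print('lane',tri([305.5,196.2],[307.5,248.9]))
print(Rr(bot.get_obs()['tcp_rot']).round(3))
E
```

```text
block (array([554.6,   4.9,  66.9]), np.float64(0.6)) [553.59077555   3.91307996  76.        ]
tray (array([520.7, -19.2,  54.5]), np.float64(5.2)) [517.11550966 -19.67628317  65.        ]
end (array([765.1, -33.2,  61.2]), np.float64(7.1)) [767.44062012 -33.42556391  65.        ]
top (array([621.2, -23.6,  98.5]), np.float64(5.8)) [624.04163928 -23.83984126  99.        ]
lane (array([621.2, -23.3,   1.4]), np.float64(8.8))
[[-0.     0.351 -0.936]
 [-0.    -0.936 -0.351]
 [-1.     0.     0.   ]]
```

View pics/top0c.png

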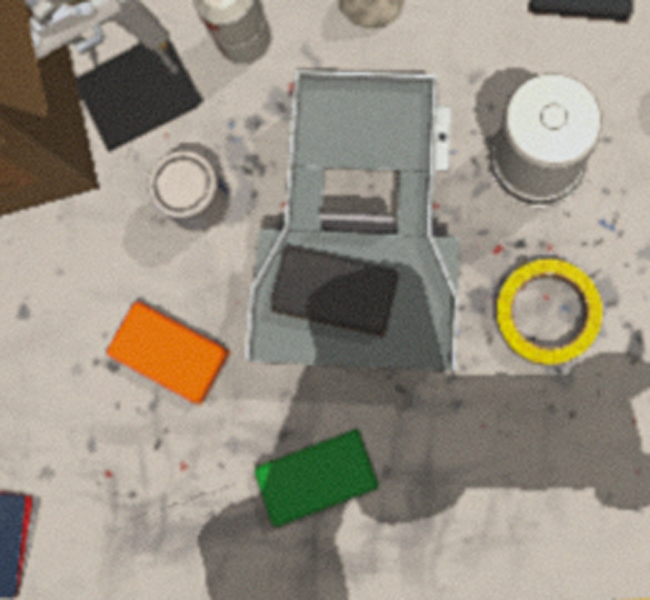

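View pics/side0c.png

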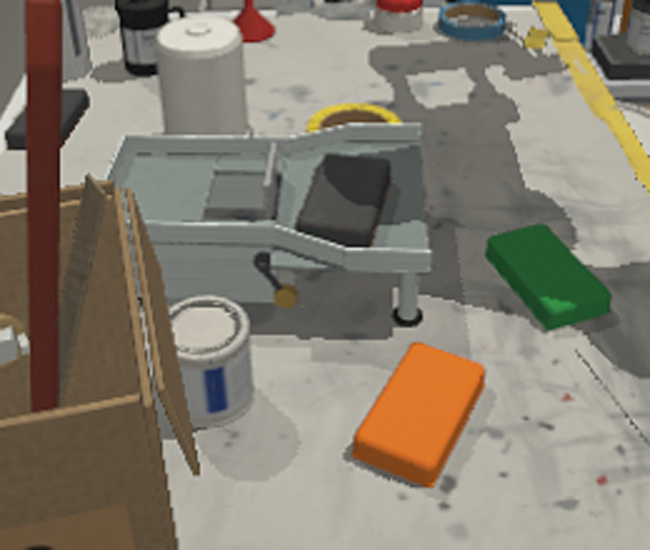

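Run:
```python
from h import *
m=bot.camera_model('top'); d=np.load('pics/top0.npy'); im=cv2.imread('pics/top0.png')
K=np.array([[m['fx'],0,m['cx']],[0,m['fy'],m['cy']],[0,0,1.]])
vv,uu=np.mgrid[0:400,0:640]
n=cv2.undistortPoints(np.stack([uu,vv],-1).reshape(-1,1,2).astype(float),K,m['dist_coeffs'])[:,0]
P=(np.c_[n,np.ones(len(n))]*d.reshape(-1,1))@Rr(m['rotation']).T+m['position']
P=P.reshape(400,640,3); np.save('pics/P.npy',P)
def desc(name,sel):
    k,l,s,c=cv2.connectedComponentsWithStats(sel.astype(np.uint8))
    for i in np.argsort(-s[1:,4])[:3]+1:
        q=P[l==i]; r=cv2.minAreaRect(q[:,:2].astype(np.float32)); print(name,s[i],np.median(q,0).round(1),'rect',np.round(r[0],1),np.round(r[1],1),round(r[2],1))
win=(uu>255)&(uu<345)&(vv>120)&(vv<255)
Z=P[...,2]
print(np.histogram(Z[win],bins=np.arange(-10,120,5)))
desc('block',win&(im.max(2)<80)&(Z>79)&(Z<95))
desc('wall',win&(Z>77))
desc('deck',win&(Z>58)&(Z<72))
for r in (210,140,150,160,170):
  print(r,[(u,P[r,u].round(0).tolist()) for u in list(range(262,282))+list(range(326,345)) if Z[r,u]>74])
w2=(vv>100)&(vv<200)&(uu>340)&(uu<410); desc('cup',w2&(Z>125)&(Z<165))
w2=(uu<205)&(vv<200); desc('box',w2&(Z>100))
desc('tin',(uu>215)&(uu<255)&(vv>155)&(vv<195)&(Z>60)&(Z<90))
```

```text
(array([   2, 1298, 2930,   63,    7,    8,    8,    5,    1,    3,    4,
         28,   55,   26, 3094, 2370,  122,  139,  571, 1049,   21,   63,
         12,    0,    0]), array([-10,  -5,   0,   5,  10,  15,  20,  25,  30,  35,  40,  45,  50,
        55,  60,  65,  70,  75,  80,  85,  90,  95, 100, 105, 110, 115]))
block [ 269  199   50   35 1191] [553.7  -1.2  86.7] rect [555.7   1.2] [108.9  62.1] 75.8
block [297 189   1   1   1] [619.3  -8.7  79.5] rect [619.3  -8.7] [0. 0.] 0.0
wall [ 268  199   51   35 1251] [554.8   1.   86.6] rect [529.8 -33.1] [205.9  93.2] 53.8
wall [257 128  86 120 463] [654.2  -4.   82. ] rect [604.5 -22.8] [194.3 330.7] 84.1
wall [287 185  31   5 111] [619.7 -24.4  97. ] rect [541.8 -63.3] [218.5  59.6] 28.2
deck [ 260  130   82  118 5257] [609.9 -31.2  64.8] rect [626.4 -21.5] [189. 282.] 85.8
deck [333 195  11  23 130] [ 589.6 -108.7   64.4] rect [ 578.1 -104.4] [23.9 53.9] 88.2
deck [262 192  11  19  99] [604.7  70.2  64.6] rect [599.9  73.5] [19.9 49.3] 61.7
210 [(263, [571.0, 71.0, 83.0]), (264, [572.0, 70.0, 78.0]), (271, [570.0, 52.0, 88.0]), (2
[... 413 characters left out ...]
.0, 40.0, 84.0]), (277, [716.0, 38.0, 83.0]), (332, [711.0, -94.0, 83.0]), (333, [711.0, -97.0, 83.0])]
160 [(276, [691.0, 40.0, 83.0]), (277, [694.0, 39.0, 74.0]), (332, [687.0, -94.0, 81.0])]
170 [(275, [666.0, 43.0, 85.0]), (276, [667.0, 41.0, 80.0]), (332, [662.0, -93.0, 83.0])]
cup [ 361  129   40   39 1201] [ 692.4 -202.1  140.2] rect [ 695.8 -203.4] [87.8 87. ] 86.4
box [    0     0   205   200 26706] [823.1 365.6 245.2] rect [776.7 326.8] [983.4 447.3] 74.7
box [29 81  1  2  2] [431.4 -88.6 938.7] rect [431.4 -88.6] [0. 0.] 0.0
box [  7 106   2   2   2] [431.4 -88.6 938.7] rect [431.4 -88.6] [0. 0.] 0.0
tin [219 160  27  28 580] [665.3 148.1  70.1] rect [665.9 149.5] [65.6 65.8] 65.5
```

The dark grey slab in the tray (top picture, about px (293,216)) is the block. The orange one (227,240) and the green one (287,291) are look-alikes. I measured the block top at z ≈ 87, its centre at about (556,1) with yaw −14°. The lane origin is about (620,−24.5) with yaw −3.3°. First I turn the tool square to the lane.

```bash
python3 -m handwheel '[[[0,0,0,0.1035],[0,0,0,0.1035],[0,0,0,0.1035],[0,0,0,0.1035],[0,-3.1,-1.7,0],[0,-3.1,-1.7,0],[0,-3.1,-1.7,0],[0,-3.1,-1.7,0]]]' 0.65; python3 -m handwheel '[[[0,-3.1,-1.7,0],[0,-3.1,-1.7,0],[0,-3.1,-1.7,0],[0,-3.1,-1.7,0],[0,-3.1,-1.7,0],[0,-3.1,-1.7,0],[0,-3.1,-1.7,0],[0,-3.1,-1.7,0]]]'
python3 - <<'E'
from h import *
o=bot.get_obs(); print(o['tool_pos'],Rr(o['tcp_rot']).round(3),o['grip_width'])
E
```

```text
time: 1.57
tool_pos: [259.5, -370.2, 226.6]
tcp_rot: [-2.846, 1.571, 0.239]
contact_force: [1.3, -0.6, 0.4]
grip_width: 59.7
time: 2.23
tool_pos: [409.2, -129.8, 227.0]
tcp_rot: [2.552, 1.57, -0.645]
contact_force: [1.1, -0.2, -0.0]
grip_width: 59.6
[ 409.24718897 -129.78159051  226.96867629] [[ 0.001 -0.055 -0.998]
 [-0.    -0.998  0.055]
 [-1.     0.    -0.001]] 59.64633265179497
```

```bash
cat >> h.py <<'E'
YAW=-0.0576; ORG=np.array([620,-24.5])
def tolane(p):
    d=np.array(p)[:2]-ORG; c,s=np.cos(YAW),np.sin(YAW); return np.array([c*d[0]+s*d[1],-s*d[0]+c*d[1]]).round(1)
def cloud(c,n):
    im,d=snap(c,n); m=bot.camera_model(c)
    K=np.array([[m['fx'],0,m['cx']],[0,m['fy'],m['cy']],[0,0,1.]])
    vv,uu=np.mgrid[0:400,0:640]
    q=cv2.undistortPoints(np.stack([uu,vv],-1).reshape(-1,1,2).astype(float),K,m['dist_coeffs'])[:,0]
    P=(np.c_[q,np.ones(len(q))]*d.reshape(-1,1))@Rr(m['rotation']).T+m['position']
    return im,P.reshape(400,640,3)
E
python3 - <<'E'
from h import *
snap('wrist','w1'); print(bot.spot_point('wrist','tray_mid'),bot.spot_point('wrist','flap_top'),bot.spot_point('wrist','block_mid'))
print(tolane(bot.get_obs()['tool_pos']))
E
```

```text
[{'point': [200.2, 85.3], 'conf': 0.74}] [] [{'point': [176.0, 46.6], 'conf': 0.82}, {'point': [204.2, 198.4], 'conf': 0.76}, {'point': [70.3, 115.9], 'conf': 0.67}]
[-204.7 -118.2]
```

View pics/w1.png

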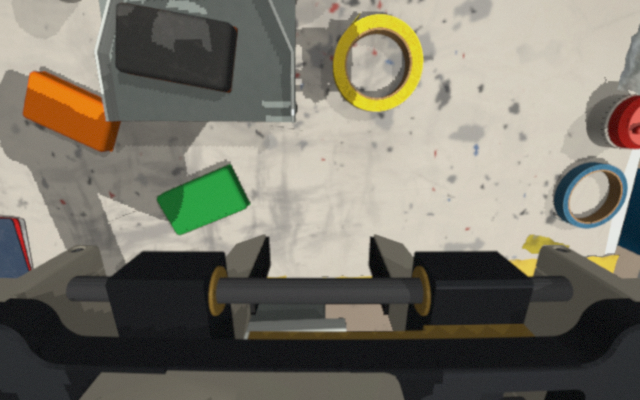

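The wrist view shows the dark block at (176,47) in the tray. The tray's front edge, around row 121, runs level, so the tool is square to the lane. Next I move behind the block and check from above.

```bash
python3 -m handwheel '[[[0,-2.6,-1.3,0],[0,-2.6,-1.3,0],[0,-2.6,-1.3,0],[0,-2.6,-1.3,0],[0,-2.6,-1.3,0],[0,0,0,0],[0,0,0,0]]]'
python3 - <<'E'
from h import *
im,P=cloud('wrist','w2'); o=bot.get_obs(); print(o['tool_pos'],tolane(o['tool_pos']))
uv={}
for l in ['tray_mid','flap_top','block_mid','lane_end','lane']:
    for r in bot.spot_point('wrist',l)[:3]: 
        z={'flap_top':99,'block_mid':76,'lane':0}.get(l,65); q=atz('wrist',r['point'],z); print(l,r,q.round(1),tolane(q))
Z=P[...,2]; sel=(Z>81)&(Z<93)&(im.max(2)<90); 
k,l,s,c=cv2.connectedComponentsWithStats(sel.astype(np.uint8))
for i in np.argsort(-s[1:,4])[:2]+1:
    q=P[l==i]; r=cv2.minAreaRect(q[:,:2].astype(np.float32)); print(s[i],r,tolane(r[0]),np.median(q[:,2]))
E
```

```text
time: 3.02
tool_pos: [480.6, -5.8, 226.4]
tcp_rot: [0.729, 1.57, -2.468]
contact_force: [-0.2, -0.1, -0.1]
grip_width: 59.3
[480.25107163  -6.38935513 226.4492305 ] [-140.6   10. ]
tray_mid {'point': [325.7, 148.4], 'conf': 0.84} [520.6 -14.9  65. ] [-99.8   3.9]
flap_top {'point': [326.9, 37.5], 'conf': 0.82} [622.6 -20.5  99. ] [2.4 4.1]
flap_top {'point': [321.9, 142.2], 'conf': 0.61} [531.1 -11.1  99. ] [-89.5   8.3]
block_mid {'point': [308.3, 114.6], 'conf': 0.97} [557.4   1.3  76. ] [-64.   22.1]
block_mid {'point': [175.0, 166.0], 'conf': 0.89} [512.9 149.4  76. ] [-117.   167.4]
block_mid {'point': [300.0, 244.3], 'conf': 0.66} [412.4  20.9  76. ] [-209.8   33.4]
lane {'point': [324.0, 58.3], 'conf': 0.96} [621.5 -18.9   0. ] [1.2 5.7]
[ 250   74  116   81 5656] ((556.333251953125, 2.9315719604492188), (110.28819274902344, 61.8586311340332), 75.57496643066406) [-65.1  23.7] 86.62910404862606
[329  45  35   2  42] ((617.9200439453125, -37.97648620605469), (31.655441284179688, 0.8220727443695068), 84.96218872070312) [ -1.3 -13.6] 83.67135902196807
```

View pics/w2.png

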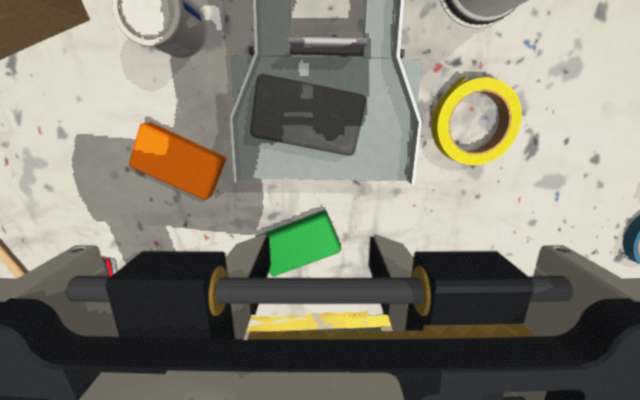

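The wrist view confirms the dark block at (308,115) in front of the fingers, lane clear, flap at (327,42). Its lane-frame pose is about (−65, 22). Descending behind it.

```bash
sed -i 's/620,-24.5/620.5,-22.5/' h.py; python3 -m handwheel '[[[3.85,0,0,0],[3.85,0,0,0],[3.85,0,0,0],[3.8,0,0,0],[0,-0.2,0,0],[0,0,0,0]]]'
python3 - <<'E'
from h import *
o=bot.get_obs(); print(o['tool_pos'],tolane(o['tool_pos']),o['contact_force'])
E
```

```text
time: 3.82
tool_pos: [479.7, -3.3, 72.5]
tcp_rot: [-0.102, 1.567, 2.984]
contact_force: [1.2, 0.1, 1.0]
grip_width: 59.8
[479.66899377  -3.31312351  72.53572322] [-141.7   11. ] [1.15402218 0.05302061 0.98228767]
```

```bash
python3 -m handwheel '[[[0,0,-0.7,0],[0,0,-0.7,0],[0,0,-0.5,0],[0,0,-0.5,0],[0,0,-0.5,0],[0,0,-0.5,0],[0,0,-0.5,0],[0,0,0,0]]]'
cat >> h.py <<'E'
def look(n):
    im,P=cloud('top',n); o=bot.get_obs(); print('t',round(o['time'],2),'tool',o['tool_pos'].round(1),tolane(o['tool_pos']),o['contact_force'].round(1))
    Z=P[...,2]; L=((P[...,:2]-ORG)); ly=-np.sin(YAW)*L[...,0]+np.cos(YAW)*L[...,1]; lx=np.cos(YAW)*L[...,0]+np.sin(YAW)*L[...,1]
    sel=(Z>80)&(Z<94)&(abs(ly)<90)&(lx>-130)&(lx<150)&(im.max(2)<90)
    k,l,s,c=cv2.connectedComponentsWithStats(sel.astype(np.uint8))
    for i in np.argsort(-s[1:,4])[:2]+1:
        q=P[l==i]; r=cv2.minAreaRect(q[:,:2].astype(np.float32)); print(s[i],np.round(r[0],1),np.round(r[1],1),round(r[2],1),'lane',tolane(r[0]),np.median(q[:,2]).round(1))
    a=cv2.resize(cv2.cvtColor(im,cv2.COLOR_RGB2BGR)[110:270,220:380],None,fx=3,fy=3,interpolation=cv2.INTER_CUBIC)
    j,_=bot.capture('side'); b=cv2.resize(cv2.cvtColor(j,cv2.COLOR_RGB2BGR)[170:270,230:390],(480,300)) ; b=cv2.copyMakeBorder(b,0,180,0,0,cv2.BORDER_CONSTANT)
    cv2.imwrite(f'pics/{n}.png',cv2.resize(np.hstack([a,b]),(800,400)))
E
python3 -c "
from h import *
look('p1')"
```

```text
time: 4.48
tool_pos: [520.8, -5.5, 73.3]
tcp_rot: [2.996, 1.57, -0.201]
contact_force: [0.4, -0.2, 0.2]
grip_width: 59.8
t 4.53 tool [520.3  -5.3  73.2] [-101.1   11.4] [-0.9  0.4  0. ]
[274 181   2   1   2] [640.1  44.4] [2.2 0. ] 94.9 lane [15.7 68. ] 81.6
```

View pics/p1.png

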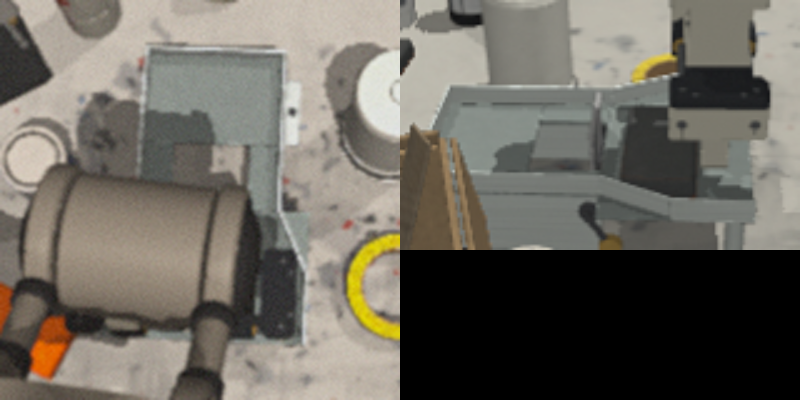

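The top view is hidden by the arm. The side view shows the block (about (660,150)) squared up ahead of the fingers, with the flap still upright at (600,130). Checking from the wrist.

```bash
cat >> h.py <<'E'
def wl(n):
    im,P=cloud('wrist',n); o=bot.get_obs(); print('t',round(o['time'],2),'tool',o['tool_pos'].round(1),tolane(o['tool_pos']),o['contact_force'].round(1))
    Z=P[...,2]; L=((P[...,:2]-ORG)); ly=-np.sin(YAW)*L[...,0]+np.cos(YAW)*L[...,1]; lx=np.cos(YAW)*L[...,0]+np.sin(YAW)*L[...,1]
    sel=(Z>81)&(Z<93)&(abs(ly)<90)&(lx>-130)&(lx<150)&(im.max(2)<95)
    k,l,s,c=cv2.connectedComponentsWithStats(sel.astype(np.uint8))
    for i in np.argsort(-s[1:,4])[:1]+1:
        q=P[l==i]; r=cv2.minAreaRect(q[:,:2].astype(np.float32)); print(s[i],np.round(r[1],1),'yaw',round(r[2],1),'lane',tolane(r[0]),np.median(q[:,2]).round(1),'lx',np.percentile(lx[l==i],[1,99]).round(1),'ly',np.percentile(ly[l==i],[1,99]).round(1))
E
python3 -c "
from h import *
wl('w3')"
```

```text
t 4.63 tool [519.6  -5.3  73.1] [-101.7   11.4] [-1.2  0.1  0.2]
[  192   120   217   119 22362] [109.3  61. ] yaw 85.3 lane [-56.3  22.6] 86.6 lx [-85.6 -26.2] ly [-29.7  74.9]
```

View pics/w3.png

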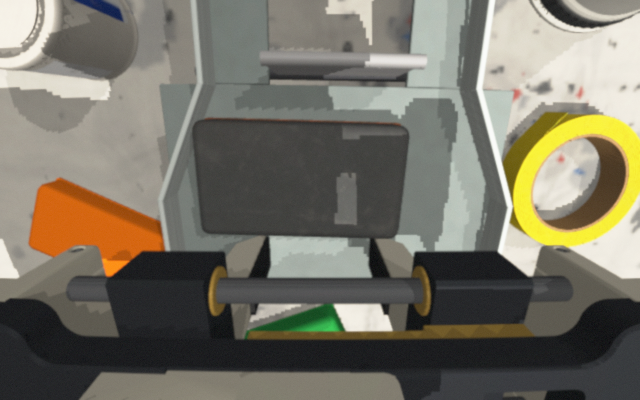

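The wrist view shows the block square (corners about (195,120) to (405,235)), yaw about 1.5° off the lane, still about 22 mm left of centre. Next, a diagonal push to the right.

```bash
python3 -m handwheel '[[[0.05,0.2,-0.5,0],[0.05,0.2,-0.5,0],[0,0.2,-0.5,0],[0,0.2,-0.5,0],[0,0.2,-0.5,0],[0,0.2,-0.5,0],[0,0.2,-0.5,0],[0,0,0,0]]]'
python3 -c "
from h import *
wl('w4')"
```

```text
time: 5.3
tool_pos: [555.3, -21.9, 72.2]
tcp_rot: [2.966, 1.569, -0.232]
contact_force: [-0.1, -0.5, -0.5]
grip_width: 59.7
t 5.35 tool [554.9 -21.7  72.2] [-65.6  -3. ] [ 0.6 -0.1 -0.5]
[  189   127   216   151 22383] [109.   82.2] yaw 86.8 lane [-33.5   9.4] 86.6 lx [-53.    7.1] ly [-42.7  61.8]
```

View pics/w4.png

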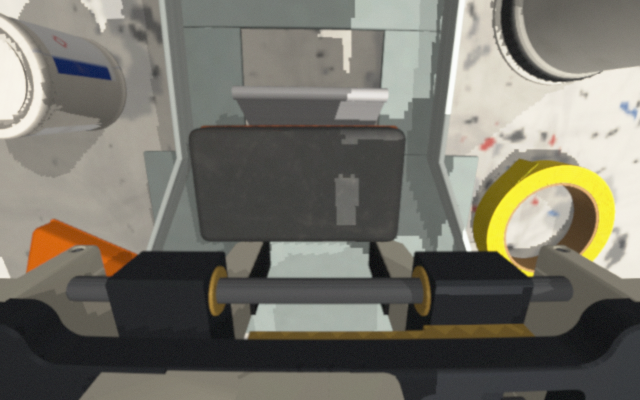

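The block is moving with the fingers and is starting to press the flap (240–385, row 95). It is about 9 mm left of centre, so I keep easing right.

```bash
python3 -m handwheel '[[[0,0.2,-0.5,0],[0,0.2,-0.5,0],[0,0.2,-0.5,0],[0,0.1,-0.5,0],[0,0.05,-0.5,0],[0,0,-0.6,0],[0,0,-0.6,0],[0,0,-0.6,0]]]'
python3 -c "
from h import *
wl('w5')"
```

```text
time: 6.02
tool_pos: [597.0, -31.1, 72.2]
tcp_rot: [2.169, 1.571, -1.028]
contact_force: [-0.2, 0.1, -1.1]
grip_width: 59.6
t 6.07 tool [598.4 -31.3  72.4] [-21.6 -10.1] [ 0.9  0.1 -0.1]
[  188   127   217   151 22669] [109.1  81.5] yaw 86.8 lane [10.7  2.5] 86.9 lx [-13.7  51. ] ly [-49.7  54.8]
```

View pics/w5.png

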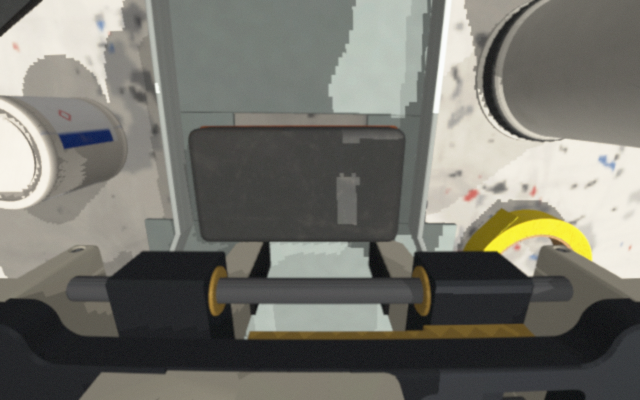

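Block centred in the lane (wall gaps about 15 px left, 25 px right) and lying over the flap. Pushing straight on.

```bash
python3 -m handwheel '[[[0,0,-0.5,0],[0,0,-0.6,0],[0,0,-0.7,0],[0,0,-0.8,0],[0,0,-0.9,0],[0,0,-0.9,0],[0,0,-0.7,0],[0,0,-0.6,0]]]'
python3 -c "
from h import *
wl('w6')"
```

```text
time: 6.73
tool_pos: [654.1, -34.3, 72.2]
tcp_rot: [2.513, 1.571, -0.683]
contact_force: [-1.4, -0.5, 1.0]
grip_width: 59.7
t 6.78 tool [655.  -34.4  72.3] [35.1 -9.9] [0.9 0.4 0.6]
[  188   127   217   151 22537] [109.4  81.8] yaw 86.9 lane [67.4  2.7] 86.8 lx [ 47.6 107.7] ly [-49.5  54.9]
```

View pics/w6.png

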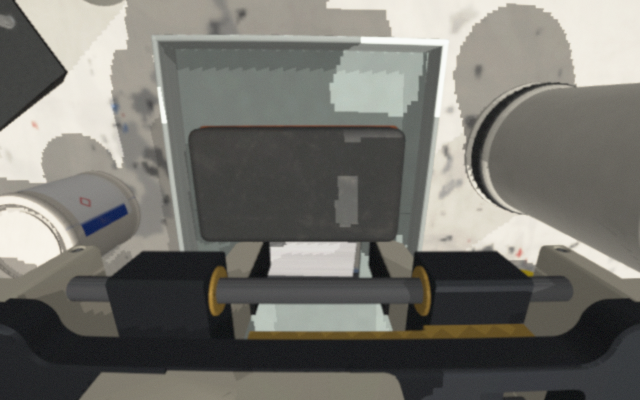

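Block centre is about 78 mm now, with the front edge clear of the end stop (row 45). 21 mm more.

```bash
python3 -m handwheel '[[[0,0,-0.5,0],[0,0,-0.5,0],[0,0,-0.5,0],[0,0,-0.4,0],[0,0,-0.2,0],[0,0,0,0],[0,0,0,0]]]'
python3 -c "
from h import *
wl('w7')"
```

```text
time: 7.37
tool_pos: [674.5, -35.4, 72.2]
tcp_rot: [2.963, 1.57, -0.233]
contact_force: [0.8, -0.5, 1.5]
grip_width: 59.5
t 7.42 tool [674.5 -35.4  72.3] [54.7 -9.8] [ 0.2 -0.2  0.9]
[  188   126   217   116 22429] [109.  63.] yaw 87.0 lane [96.8  2.6] 86.7 lx [ 68.4 127.7] ly [-49.4  55.1]
```

Block centre at about 97 mm. Backing off slightly and lifting.

```bash
python3 -m handwheel '[[[0,0,0.1,0],[-0.3,0,0.1,0],[-0.8,0,0,0],[-1.5,0,0,0],[-2.5,0,0,0],[-3.5,0,0,0],[-4,0,0,0],[0,0,0,0]]]'; python3 -m handwheel '[[[-2,0,3,0],[0,0,4,0],[0,0,4,0],[0,0,4,0],[0,0,4,0],[0,0,4,0],[0,0,0,0],[0,0,0,0]]]'
python3 -c "
from h import *
wl('w8'); look('p8')"
```

```text
time: 8.08
tool_pos: [675.7, -35.8, 208.5]
tcp_rot: [3.028, 1.555, -0.169]
contact_force: [1.4, 0.9, 2.6]
grip_width: 59.4
time: 8.75
tool_pos: [441.2, -22.4, 219.2]
tcp_rot: [2.937, 1.569, -0.26]
contact_force: [1.0, 0.1, -0.3]
grip_width: 59.9
t 8.8 tool [443.1 -22.7 219.4] [-177.1  -10.4] [ 0.3 -0.  -0.2]
[224  33   1   1   1] [0. 0.] yaw 0.0 lane [-27.1  78.7] 81.2 lx [-27.1 -27.1] ly [78.7 78.7]
t 8.85 tool [443.9 -22.9 219.3] [-176.2  -10.6] [ 0.5 -0.1  0.1]
[ 281  137   46   26 1108] [716.1 -26.1] [108.9  62.2] 87.5 lane [95.7  1.9] 86.4
[288 188  13   1  13] [620.4  -2.3] [29.4  0.9] 84.7 lane [-1.3 20.1] 86.4
```

View pics/w8.png

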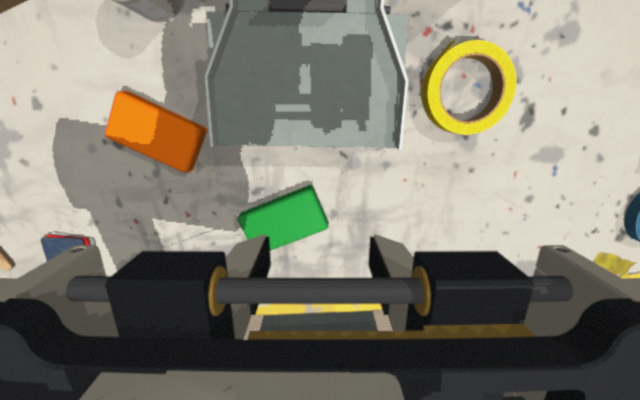

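View pics/p8.png

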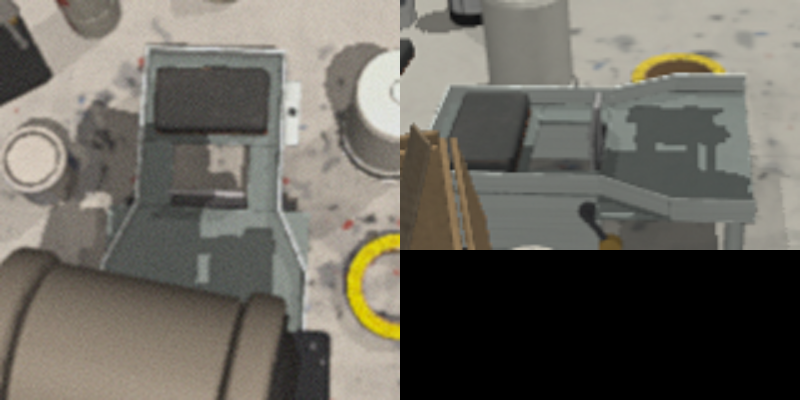

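The pictures show the block flat beyond the slot at top (210,98), and the flap standing upright at side (600,130), where it was at the start. I do one numeric check of the flap and bystanders, then hand in.

Run:
```python
from h import *
im,P=cloud('top','f1'); P0=np.load('pics/P.npy')
for n,Q in (('start',P0),('now',P)):
    q=Q[183:193,285:320].reshape(-1,3); q=q[(q[:,2]>92)&(q[:,2]<104)]; print(n,'flap top',len(q),q.mean(0).round(1) if len(q) else None)
    for nm,(a,b,c,d,lo,hi) in {'tin':(155,195,215,255,60,90),'cup':(100,200,340,410,125,165),'tape':(195,250,350,410,17,33)}.items():
        w=Q[a:b,c:d].reshape(-1,3); w=w[(w[:,2]>lo)&(w[:,2]<hi)]; print(nm,np.median(w,0).round(1))
```

```text
start flap top 77 [620.  -23.   98.1]
tin [665.3 148.1  70.1]
cup [ 692.4 -202.1  140.2]
tape [ 535.9 -206.2   23.9]
now flap top 77 [620.1 -22.8  97.7]
tin [665.6 148.8  70.2]
cup [ 692.5 -202.1  140.2]
tape [ 535.4 -206.2   23.9]
```

```bash
python3 -c "
from h import *
print(bot.get_obs()['dq'].round(4)); print(bot.close_job())"
```

```text
[ 0.0012  0.011   0.0052  0.0016  0.0021 -0.0022]
the job is handed in; nothing more can be done
None
```

I pushed the dark grey sanding block along the tray and over the flap with two slightly open fingertips. I then backed off and lifted clear, and handed the job in at about 9 s of the 35 s allowed.

My last checks, from the overhead depth camera and the side picture:
- **Block:** it lies flat, with its centre about 96 mm past the axle (allowed 79–120 mm) and its top at z ≈ 86.5 mm.
- **Flap:** it stands shut. Its top edge is at x ≈ 620, z ≈ 98, within 0.4 mm of where it was at the start.
- **Tin, tape roll and cup:** their measured positions changed by less than 1 mm.
- **Robot:** the fingers were far clear of everything, and contact forces read about 3 N or less at every reading.

Two results disagreed or fell short:
- **Lane centre line:** the overhead and wrist cameras differed by about 4 mm on its sideways position. I used a value in between, and the block still had clearance on both sides.
- **Flap angle on the way down:** I never measured it. I judged it only from the block lying over the slot.

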